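# Close up the clean glassware on the staining bench

## Task

The slides, coverslips, vials and stoppers are clean and must be kept from dust: put each of the four loose steel covers on the open steel container it belongs to (two round jars, an oblong slide dish and a square dish), turned so that it drops in and lies flat on the rim all round. Set the covers down gently rather than dropping them, and leave the containers and the two amber bottles standing where they are.

Things in the scene. Friction and masses are not known exactly. Their poses are not given: they have to be found in the camera images.
- large_jar: Large round open stainless jar: outside diameter 100 mm, 75 mm high, wall 3 mm, with black rubber stoppers lying in it. Loose, heavy enough to stand by itself. Origin: centre of its underside, z up.
- small_jar: Small round open stainless jar: outside diameter 66 mm, 60 mm high, wall 3 mm, with a few small amber vials standing in it. Loose, heavy enough to stand by itself. Origin: centre of its underside, z up.
- long_dish: Oblong open stainless slide dish: outside 58 mm (its x) by 118 mm (its y), 50 mm high, wall 3 mm, with a row of glass slides in it. Loose, heavy enough to stand by itself. Origin: centre of its underside, z up.
- square_dish: Square open stainless dish: outside 80 by 80 mm (sides along its x and y), 60 mm high, wall 3 mm, with small flat coverslip boxes in it. Loose, heavy enough to stand by itself. Origin: centre of its underside, z up.
- large_jar_cover: Cover of the large jar: round, stainless, 112 mm in diameter, about 160 g. Origin: centre of underside, z up. Dished centre z 0-8 mm enters the mouth with 8 mm play; brim z 8-11 mm rests on the rim. Lies handle up. Handle: upright round knob in the middle, 18 mm diameter, z 11 to 38 mm. 
- small_jar_cover: Cover of the small jar: round, stainless, 78 mm in diameter, about 90 g. Origin: centre of underside, z up. Dished centre z 0-8 mm enters the mouth with 8 mm play; brim z 8-11 mm rests on the rim. Lies handle up. Handle: upright round knob in the middle, 18 mm diameter, z 11 to 38 mm. 
- long_dish_cover: Cover of the oblong slide dish: oblong, stainless, 68 mm (its x) by 128 mm (its y), about 150 g. Origin: centre of underside, z up. Dished centre z 0-8 mm enters the mouth with 8 mm play; brim z 8-11 mm rests on the rim. Lies handle up. Strap handle in the middle: bar 60 mm long (y), 10 mm thick (x), z 30-38 mm, on legs at y -25 and +25 mm; pinch across x. It fits either way round.
- square_dish_cover: Cover of the square dish: square, stainless, 90 by 90 mm (sides along its x and y), about 140 g. Origin: centre of underside, z up. Dished centre z 0-8 mm enters the mouth with 8 mm play; brim z 8-11 mm rests on the rim. Lies handle up. Strap handle in the middle: bar 60 mm long (y), 10 mm thick (x), z 30-38 mm, on legs at y -25 and +25 mm; pinch across x. It fits in any of the four ways round.
- amber_bottle: Bystander: amber glass reagent bottle with a blue cap, 42 mm in diameter, 115 mm high, standing among the dishes; to be left standing. Origin: centre of its underside.
- dropper_bottle: Bystander: small amber dropper bottle with a black collar and rubber bulb, 34 mm in diameter, 93 mm high, standing among the dishes; to be left standing. Origin: centre of its underside.
Things that resemble listed ones, but are neither listed nor needed, are in the scene too. Leave any yellow look-alike of the long_dish_cover alone.

How it is judged (in metres and radians):
At the end, for the whole second after the job is handed in: Each cover lies on its own container: centres within 12 mm, origin 8 mm (+-4) below the rim, level within 0.06 rad, oblong one within 0.2 rad of its dish, square one within 0.25 rad of a side; containers upright (0.05 rad); all at rest (horizontal distance between large_jar_cover and large_jar below 0.012 m and z of large_jar_cover in the frame of large_jar between 0.063 and 0.071 m and angle between each of large_jar_cover, small_jar_cover, long_dish_cover, square_dish_cover's own z axis and vertical below 0.06 rad and angle between each of large_jar, small_jar, long_dish, square_dish's own z axis and vertical below 0.05 rad and linear speed of each of large_jar_cover, large_jar, small_jar_cover, small_jar, long_dish_cover, long_dish, square_dish_cover, square_dish below 0.02 m/s and horizontal distance between small_jar_cover and small_jar below 0.012 m and z of small_jar_cover in the frame of small_jar between 0.048 and 0.056 m and horizontal distance between long_dish_cover and long_dish below 0.012 m and z of long_dish_cover in the frame of long_dish between 0.038 and 0.046 m and angle between the y axis of long_dish_cover and the y axis of long_dish, either way round below 0.2 rad and horizontal distance between square_dish_cover and square_dish below 0.012 m and z of square_dish_cover in the frame of square_dish between 0.048 and 0.056 m and (angle between the y axis of square_dish_cover and the y axis of square_dish, either way round below 0.25 rad or angle between the y axis of square_dish_cover and the x axis of square_dish, either way round below 0.25 rad)); the robot touches nothing.
It fails at once if a container was pushed more than 40 mm from where it stood, or tipped (distance of any of large_jar, small_jar, long_dish, square_dish from where it was at the start of the episode above 0.04 m or angle between any of large_jar, small_jar, long_dish, square_dish's own z axis and vertical above 0.35 rad).
It fails at once if a cover was dropped onto its container instead of being set down ((horizontal distance between large_jar_cover and large_jar below 0.04 m and contact force between large_jar_cover and the fingers below 0.05 N and linear speed of large_jar_cover above 0.5 m/s) or (horizontal distance between small_jar_cover and small_jar below 0.04 m and contact force between small_jar_cover and the fingers below 0.05 N and linear speed of small_jar_cover above 0.5 m/s) or (horizontal distance between long_dish_cover and long_dish below 0.04 m and contact force between long_dish_cover and the fingers below 0.05 N and linear speed of long_dish_cover above 0.5 m/s) or (horizontal distance between square_dish_cover and square_dish below 0.04 m and contact force between square_dish_cover and the fingers below 0.05 N and linear speed of square_dish_cover above 0.5 m/s)).
It fails at once if an amber bottle was shifted more than 30 mm or knocked over (distance of any of amber_bottle, dropper_bottle from where it was at the start of the episode above 0.03 m or angle between any of amber_bottle, dropper_bottle's own z axis and vertical above 0.4 rad).
It also fails if it takes over 109 s, if anything falls off the work surface, if the arm or the gripper's body presses on something with over 40 N, if the wrist force passes 120 N, or if a joint passes its speed limit or range.

## Robot

A 6-joint arm with a two-finger parallel gripper is mounted at the origin on the work surface. World frame = base frame: x ahead of the robot, y to its left, z up, the work surface at z = 0. Lengths are in mm, angles in degrees, forces in N, time in s.
With the tool pointing down it reaches from about 300 to 875 mm from the base axis. Payload 4.2 kg.
Tool frame: the origin (TCP) lies at the very end of the fingers, on their centre line; the grasp point (between the pads) lies 19 mm behind it; z points along the fingers, y is the line along which they close (so a half turn about z gives the same grasp; the last joint's range is limited). The gripper opens to 85 mm and grips with 20 to 120 N. Pads are 22 mm wide; open, the fingers measure 114 mm over their backs; the gripper's body (76 mm by 85 mm) begins 54 mm behind the grasp point. The pads swing forward as they close: fully open they stand 13 mm farther back than shut.
Start: joints at [-67.953, 18.312, 89.639, -0, 72.044, -1.146], TCP at [226.459, -528.543, 231.338] pointing down, gripper open.
Joint ranges: [-177.97, 177.97], [-48.28, 115.42], [12.27, 149.76], [-77.06, 257.06], [2.81, 150.46], [-146.56, 146.56]. Speed limits (degrees/s): [147.25, 147.25, 180, 180, 180, 180].

## Interface

Orientations are given as [roll, pitch, yaw] about the fixed x, y, z axes, in that order (R = Rz(yaw) Ry(pitch) Rx(roll)).
In Python, from rig import r gives the robot as it stands. Calls block until the motion is done:
- r.move_ptp(position, orientation): joint-space move of the TCP to a pose.
- r.servo_line(position, ori=None, rate=150, f_stop=None): straight line of the TCP; ori=None keeps the orientation; rate is the mean speed in mm/s. With f_stop (N) it stops when the force on the tool has changed by that much, and returns True; else False.
- r.movej(angles): joint-space move.
- r.grip(opening, grasp_force=None): opening from 0.0 (shut) to 1.0 (fully open); grasp_force is the grip in N (None keeps the last); returns when the fingers have stopped.
- r.hold(seconds).
- r.inverse_kinematics(position, orientation): joint angles nearest the present ones, or None.
- r.sense(): the state.
- r.get_image(name): name is "side" or "top"; returns the picture (384x512x3 uint8, red, green, blue); there is no depth.
- r.calibration(name): a dict with "camera_matrix" (3x3 intrinsics, pixels), "R" (3x3) and "t" (3): a world point X has camera coordinates R X + t. Camera axes: x right, y down, z forward; pixel columns grow to the right and rows downward; lengths in mm; the calibration is good to about 2 mm. A picture is of the moment at which its call begins. calibration takes no time and is no camera call.
A pose or a line that the arm cannot do raises r.Unreachable and nothing moves.
- r.job_done(): hands the job in; it is judged then, once.
The state is a dict: "t": time; "joint_pos": joint angles; "qd": joint speeds; "joint_efforts": joint torques, N m; "position": TCP position; "eef_rot": TCP orientation; "ft_force": force on the tool from outside, world axes, zero at the start; "torque": the same for the moment, N m; "gripper_width": opening from 0.0 (shut) to 1.0 (fully open); "gripper_force": force on a finger pad.
Only numpy, scipy, OpenCV 4.12 (cv2) and the standard library are available. Lean on these libraries where they do the work, as an engineer would, in place of code of your own. Each camera call takes 0.05 s, during which the arm holds its last target. There are 200 camera calls.

## Working session

There is one attempt and no reset: what is moved stays moved. The work goes in short steps, each a Python script; the robot and the scene stay as the last script left them, time stands still between calls to the robot, and variables do not carry over. Pictures are saved under pics/ and viewed, at most 14 in all, crops included, and the job is handed in when it is done.

```bash
mkdir -p pics; ls; python3 - <<'E'
from rig import r
import cv2,numpy as np
for n in("top","side"):
    im=r.get_image(n); cv2.imwrite(f"pics/{n}0.png",cv2.cvtColor(cv2.resize(im,(800,600),interpolation=cv2.INTER_CUBIC),cv2.COLOR_RGB2BGR))
    np.save(f"{n}0.npy",im)
    c=r.calibration(n);print(n,c["camera_matrix"],c["R"],c["t"], -np.array(c["R"]).T@np.array(c["t"]))
print(r.sense())
E
```

```text
pics
top [[453.09239936   0.         252.03799804]
 [  0.         453.09239936 197.63629602]
 [  0.           0.           1.        ]] [[-0.00362905 -0.99964565  0.02637036]
 [-0.99821294  0.0020484  -0.05972212]
 [ 0.05964694 -0.02653997 -0.99786666]] [ -86.17760037  432.19870327 1124.7915151 ] [ 364.02322479  -57.18044896 1150.47630938]
side [[492.75385885   0.         250.14388309]
 [  0.         492.75385885 185.65671292]
 [  0.           0.           1.        ]] [[-0.81815192 -0.57464814 -0.02017295]
 [-0.2941552   0.44843123 -0.84402734]
 [ 0.49406492 -0.68460861 -0.53592061]] [ 331.03627482  197.6184692  1158.42964716] [-243.3709908   894.68199906  794.29969371]
{'t': 0.1, 'joint_pos': array([-6.79541887e+01,  1.83495957e+01,  8.96974996e+01,  1.86465487e-05,
        7.20436794e+01, -1.14540010e+00]), 'qd': array([ 0.06379935, -0.04482531, -0.19799532, -0.11120661, -0.00958653,
       -0.06912384]), 'joint_efforts': array([ 7.02085617e-05, -4.16409159e+01, -2.34704036e+01,  3.60074739e-05,
        4.85908531e-03, -1.36482646e-05]), 'position': array([ 226.28919096, -528.16010756,  230.56309533]), 'eef_rot': array([-1.79909244e+02, -1.83228146e-03,  2.31912042e+01]), 'ft_force': array([ 0.93615621, -0.70874449,  0.5069719 ]), 'torque': array([ 0.03903412, -0.02871452,  0.04414078]), 'gripper_force': 0.0, 'gripper_width': 0.997809145519256}
```

View pics/top0.png

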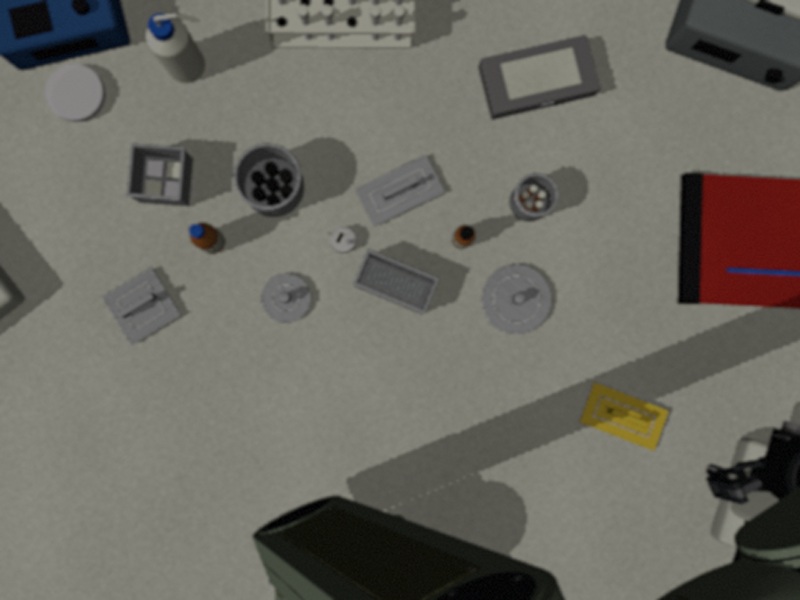

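View pics/side0.png

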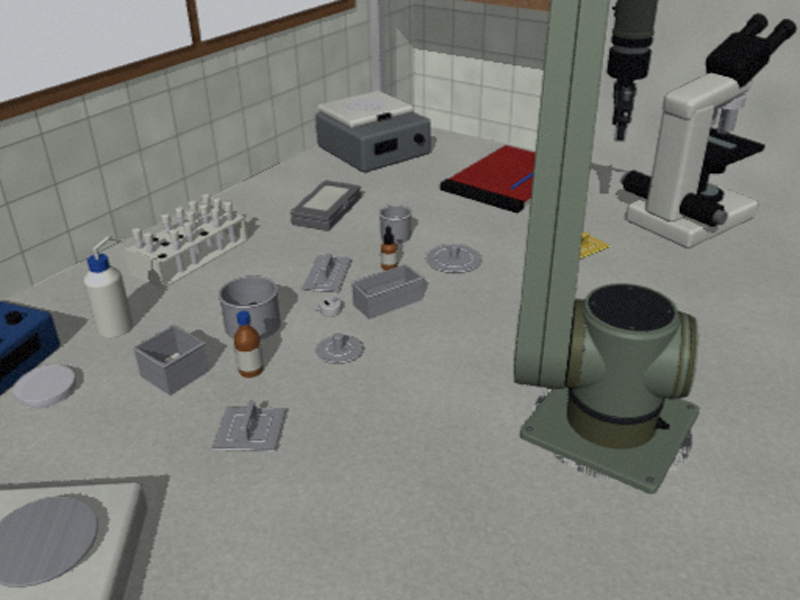

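Top view, in 800x600 pixels:
- **Containers:** square dish (160,175), large jar (268,180), small jar (535,197), long dish (397,281).
- **Steel covers:** long cover (402,188), square cover (144,305), small round cover (288,297), large round cover (518,298).
- **Bottles:** amber (205,237), dropper (464,235).

Look-alikes are the yellow oblong cover (626,415), which is excluded by its colour, the plain white disc (75,92), which has no knob, and the small white pot (342,240). The four steel covers fit by shape, size and handle. Next I'll confirm this in an enlarged crop with the segmentation drawn on it.

```bash
python3 - <<'E'
import cv2,numpy as np
im=np.load("top0.npy").astype(int)
d=im[...,2]-im[...,0]   # steel bluer than bench
m=(d>-3).astype(np.uint8)*255
print(np.percentile(d,[5,25,50,75,95]))
x0,y0,x1,y1=60,85,365,225
c=im[y0:y1,x0:x1].astype(np.uint8)
s=2.6
a=cv2.resize(c,None,fx=s,fy=s,interpolation=cv2.INTER_CUBIC).astype(float)
a=np.clip(a*1.4,0,255).astype(np.uint8)[...,::-1].copy()
dd=np.clip((d[y0:y1,x0:x1]+20)*6,0,255).astype(np.uint8)
dd=cv2.cvtColor(cv2.resize(dd,(a.shape[1],a.shape[0])),cv2.COLOR_GRAY2BGR)
v=np.vstack([a,dd])
print(v.shape)
cv2.imwrite("pics/crop1.png",cv2.resize(v,(int(v.shape[1]*.82),int(v.shape[0]*.82))))
E
```

```text
[-12. -10.  -9.  -8.   1.]
(728, 793, 3)
```

View pics/crop1.png

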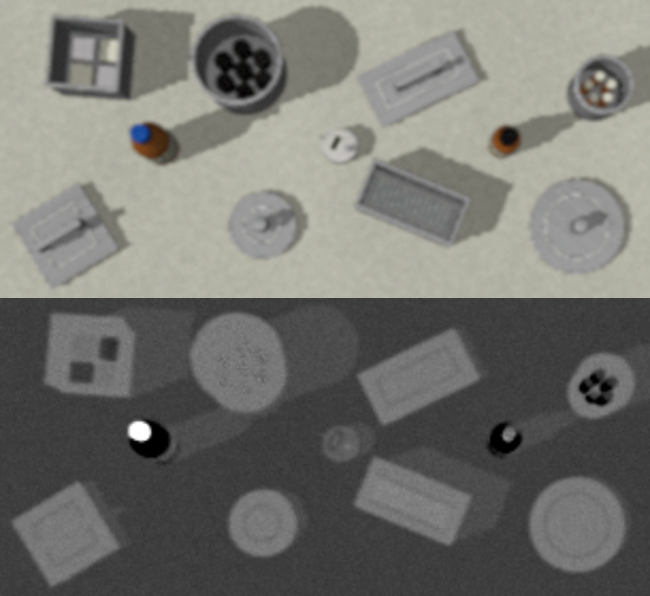

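The crop confirms the identities: four steel covers with handles, four containers with their contents, and a small white pot that isn't needed. Blue minus red segments the steel cleanly. Next I'll measure the poses from silhouettes.

```bash
cat > vis.py <<'E'
import cv2,numpy as np
U=4
def cast(px,cal,z):
    K,R,t=[np.array(cal[k],float) for k in("camera_matrix","R","t")]
    px=np.atleast_2d(px); C=-R.T@t
    d=np.c_[px,np.ones(len(px))]@np.linalg.inv(K).T@R
    return (C+d*((z-C[2])/d[:,2])[:,None])[:,:2]
def contours(im,th):
    d=im[...,2].astype(np.float32)-im[...,0]
    d=cv2.GaussianBlur(d,(0,0),.8)
    d=cv2.resize(d,None,fx=U,fy=U,interpolation=cv2.INTER_LINEAR)
    cs,_=cv2.findContours((d>th).astype(np.uint8),cv2.RETR_EXTERNAL,cv2.CHAIN_APPROX_NONE)
    return [((c[:,0]+.5)/U-.5) for c in cs if cv2.contourArea(c)>150*U*U]
def pick(cs,uv):
    return max(cs,key=lambda c:cv2.pointPolygonTest((c*8).astype(np.int32)[:,None],(uv[0]*8.,uv[1]*8.),True))
def pose(c,cal,shape,zt,zb):
    """outline -> centre, angle of its x axis, measured widths; outline edge is the top (z=zt) on the sides away from the camera, the bottom (zb) on the others"""
    R,t=np.array(cal["R"]),np.array(cal["t"]); C=(-R.T@t)[:2]
    T,B=cast(c,cal,zt),cast(c,cal,zb); m=T.mean(0)
    def ext(a):
        u=np.array([np.cos(a),np.sin(a)])
        e=[]
        for s in(1,-1): e.append(s*(max((T if s*u@(C-m)<0 else B)@(s*u))))
        return u,(e[0]+e[1])/2,e[0]-e[1]
    if shape=="round":
        A=np.radians(np.arange(0,180,5)); E=[ext(a) for a in A]
        xy=np.linalg.lstsq(np.array([e[0] for e in E]),np.array([e[1] for e in E]),rcond=None)[0]
        return xy,0.,[np.mean([e[2] for e in E])]
    A=np.radians(np.arange(0,90,.25))
    a=min(A,key=lambda a:ext(a)[2]+ext(a+np.pi/2)[2])
    if shape=="long" and ext(a)[2]>ext(a+np.pi/2)[2]: a+=np.pi/2
    e,f=ext(a),ext(a+np.pi/2)
    return e[0]*e[1]+f[0]*f[1],np.degrees(a),[e[2],f[2]]
THINGS={"large_jar":((268,180),"round",75,0),"small_jar":((535,197),"round",60,0),"long_dish":((397,281),"long",50,0),"square_dish":((160,175),"square",60,0),
"large_jar_cover":((518,298),"round",11,8),"small_jar_cover":((288,297),"round",11,8),"long_dish_cover":((402,188),"long",11,8),"square_dish_cover":((144,305),"square",11,8)}
E
python3 - <<'E'
from rig import r
from vis import *
im=np.load("top0.npy");cal=r.calibration("top")
for th in(-3,-2,-1):
    cs=contours(im,th)
    for n,(uv,s,zt,zb) in THINGS.items():
        p,a,w=pose(pick(cs,np.array(uv)*.64),cal,s,zt,zb);print(th,n,p.round(1),round(a,1),np.round(w,1))
b=cast(np.array([[198,232],[467,232]])*.64,cal,110);print(b)
for rv in(20,50,80,90): print(rv,r.inverse_kinematics([500,0,200],[180,0,rv]))
E
```

```text
-3 large_jar [634.6 109.4] 0.0 [98.]
-3 small_jar [ 610.5 -311.9] 0.0 [63.5]
-3 long_dish [474.9 -91.4] 157.2 [ 58.3 121.9]
-3 square_dish [645.7 283.9] 86.2 [77.8 78.4]
-3 large_jar_cover [ 448.7 -286.6] 0.0 [110.8]
-3 small_jar_cover [451.1  86.2] 0.0 [76.9]
-3 long_dish_cover [626.8 -98.5] 26.3 [ 67.9 128.5]
-3 square_dish_cover [438.5 316.8] 31.8 [90.2 89.8]
-2 large_jar [634.7 109.5] 0.0 [95.8]
-2 small_jar [ 610.5 -311.9] 0.0 [61.4]
-2 long_dish [474.8 -91.4] 157.5 [ 56.3 119.9]
-2 square_dish [645.6 284. ] 86.5 [75.7 76.7]
-2 large_jar_cover [ 448.7 -286.5] 0.0 [108.9]
-2 small_jar_cover [451.1  86.3] 0.0 [75.1]
-2 long_dish_cover [626.6 -98.4] 26.3 [ 65.9 126.5]
-2 square_dish_cover [438.5 317. ] 31.8 [88.3 87.9]
-1 large_jar [634.9 109.5] 0.0 [93.2]
-1 small_jar [ 610.6 -311.8] 0.0 [58.7]
-1 long_dish [474.7 -91.4] 157.5 [ 54.2 117.5]
-1 square_dish [645.4 284.2] 86.8 [73.3 74. ]
-1 large_jar_cover [ 448.6 -286.4] 0.0 [106.4]
-1 small_jar_cover [451.   86.2] 0.0 [72.6]
-1 long_dish_cover [626.6 -98.2] 26.0 [ 63.6 124.2]
-1 square_dish_cover [438.6 317.1] 32.0 [86.2 85.2]
[[ 540.04122725  202.99416482]
 [ 540.37394255 -194.10781856]]
20 [-1.31791914e+00  1.29314374e+01  1.02024942e+02 -2.54444375e-14
  6.50436204e+01  6.86820809e+01]
50 [-1.31791914e+00  1.29314374e+01  1.02024942e+02 -2.54444375e-14
  6.50436204e+01  3.86820809e+01]
80 [-1.31791914e+00  1.29314374e+01  1.02024942e+02 -2.54444375e-14
  6.50436204e+01  8.68208086e+00]
90 [-1.31791914e+00  1.29314374e+01  1.02024942e+02 -2.54444375e-14
  6.50436204e+01 -1.31791914e+00]
```

```bash
cat > act.py <<'E'
from rig import r
import numpy as np
ZG=17; ZT=240
def down(yaw): return [180,0,(yaw+180)%360-180]
def carry(cov,yaw_p,box,yaw_b,h):
    r.grip(.6,40)
    r.move_ptp([*cov,ZT],down(yaw_p))
    r.servo_line([*cov,60],rate=150); r.servo_line([*cov,ZG],rate=50,f_stop=15)
    zg=r.sense()["position"][2]
    r.grip(0,40); s=r.sense(); print("grasp z",round(zg,1),"width",round(s["gripper_width"]*85,1),"force",round(s["gripper_force"],1))
    r.servo_line([*cov,ZG+20],rate=60); r.servo_line([*cov,ZT],rate=200)
    s=r.sense(); print("held width",round(s["gripper_width"]*85,1))
    if s["gripper_width"]*85<5: print("LOST"); return False
    r.move_ptp([*box,ZT],down(yaw_b))
    zs=zg+h-8
    r.servo_line([*box,zs+30],rate=150); r.hold(.2)
    for dx,dy in[(0,0),(3,0),(-3,0),(0,3),(0,-3),(3,3),(-3,-3),(3,-3),(-3,3)]:
        p=[box[0]+dx,box[1]+dy]
        r.servo_line([*p,zs+13],rate=60)
        c=r.servo_line([*p,zs-2],rate=25,f_stop=4); z=r.sense()["position"][2]
        print("try",dx,dy,"contact",c,"above seat",round(z-zs,1))
        if z-zs<3: break
    else: return False
    r.grip(.5); r.hold(.2); r.servo_line([*p,zs+60],rate=120); r.servo_line([*p,ZT],rate=250)
    print("t",r.sense()["t"]); return True
E
python3 - <<'E'
from act import *
carry((448.7,-286.6),90,(634.6,109.4),90,75)
import cv2
for n in("top","side"): cv2.imwrite(f"pics/{n}1.png",r.get_image(n)[...,::-1])
E
```

```text
grasp z 17.2 width 16.6 force 39.0
held width 16.1
try 0 0 contact True above seat 0.2
t 11.7083
```

View pics/side1.png

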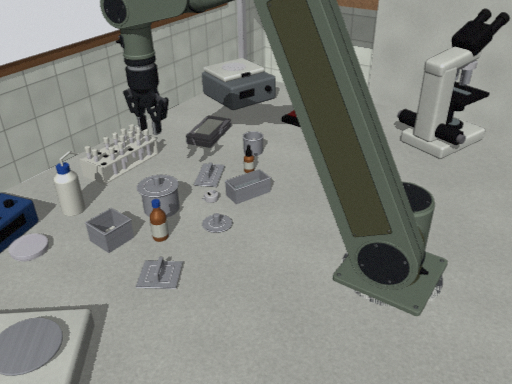

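The large jar's cover (side view, 158,190) is seated level. On to the other three.

```bash
python3 - <<'E'
from act import *
ok=carry((451.1,86.2),90,(610.5,-311.9),90,60)
ok=ok and carry((626.8,-98.5),116.3,(474.9,-91.4),67.2,50)
ok=ok and carry((438.5,316.8),121.8,(645.7,283.9),86.3,60)
if ok: r.move_ptp([400,-350,ZT],[180,0,40])
import cv2
for n in("top","side"):
    im=r.get_image(n); np.save(f"{n}2.npy",im); cv2.imwrite(f"pics/{n}2.png",cv2.resize(im,(800,600),interpolation=2)[...,::-1])
E
```

```text
grasp z 17.2 width 16.4 force 39.0
held width 16.4
try 0 0 contact True above seat 0.3
t 22.8917
grasp z 17.3 width 8.8 force 42.3
held width 9.3
try 0 0 contact True above seat -0.3
t 33.5083
grasp z 17.2 width 9.2 force 39.6
held width 9.2
try 0 0 contact True above seat 0.1
t 44.6917
```

View pics/side2.png

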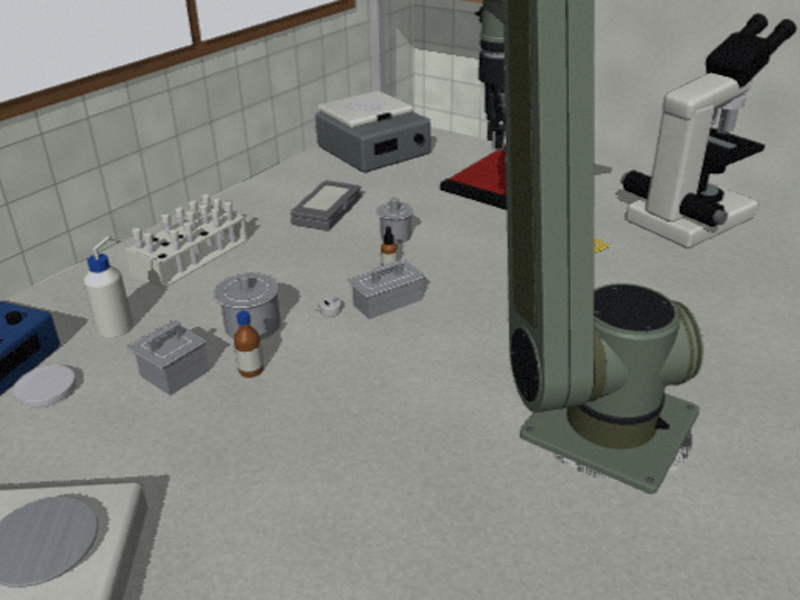

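View pics/top2.png

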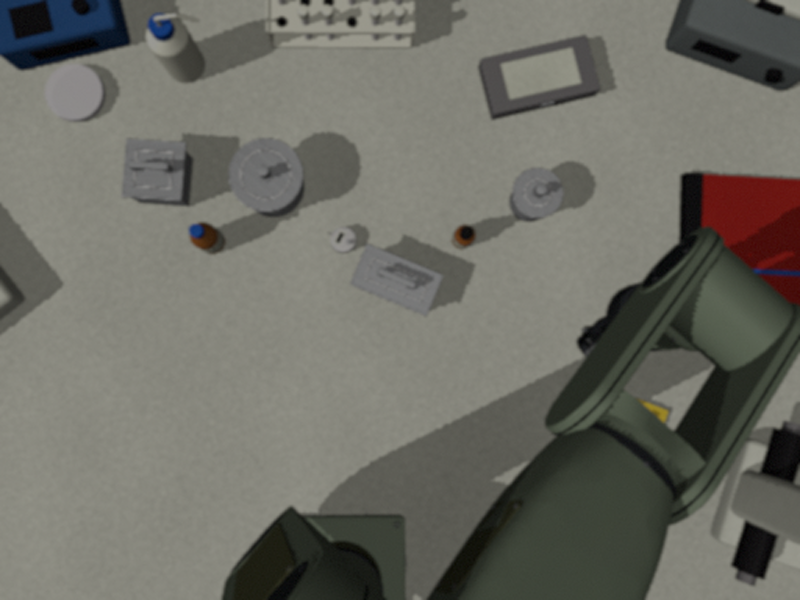

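All four covers look seated: large jar (266,177), small jar (537,193), long dish (397,280), square dish (156,170). Both bottles are still standing. I'll check levelness in one enlarged side crop before handing in.

```bash
python3 - <<'E'
import numpy as np,cv2
im=np.load("side2.npy")[120:255,75:280]
cv2.imwrite("pics/crop2.png",cv2.resize(im,None,fx=3.9,fy=3.9,interpolation=2)[...,::-1])
E
```

```text
(no output)
```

View pics/crop2.png

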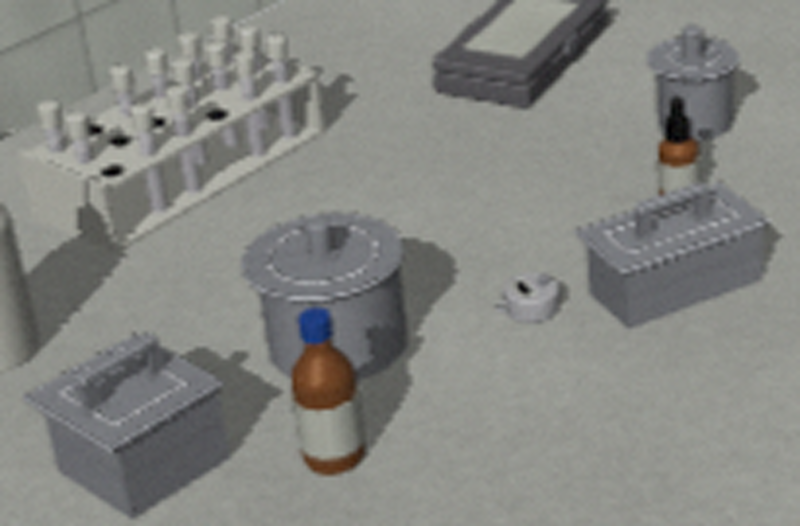

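The covers lie flat, but the large and square ones look shifted to the left. I'll measure each cover's offset from the brim's far edges in the top view.

```bash
python3 - <<'E'
from rig import r
from vis import *
cal=r.calibration("top");C=(-np.array(cal["R"]).T@cal["t"])[:2]
cs0=contours(np.load("top0.npy"),-3);cs=contours(np.load("top2.npy"),-3)
S={"large_jar":(75,56,56,0),"small_jar":(60,39,39,0),"long_dish":(50,34,64,157.2),"square_dish":(60,45,45,86.3)}
for n,(h,a,b,ang) in S.items():
    uv,s,zt,zb=THINGS[n];uv=np.array(uv)*.64
    def far(c,z,ha,hb):
        T=cast(c,cal,z);m=T.mean(0);p=np.zeros(2)
        for k,hw in((0,ha),(90,hb)):
            t=np.radians(ang+k);u=np.array([np.cos(t),np.sin(t)])
            if u@(C-m)>0:u=-u
            p+=u*(max(T@u)-hw)
        return p
    k=5 if s!="round" else 6
    ha,hb=a-k,b-k
    p0=far(pick(cs0,uv),h,ha,hb);p1=far(pick(cs,uv),h+3,a,b)
    print(n,"container",p0.round(1),"cover",p1.round(1),"diff",(p1-p0).round(1))
E
```

```text
large_jar container [632.5 109.7] cover [633.5 110.2] diff [1.  0.5]
small_jar container [ 608.3 -310.8] cover [ 610.3 -310.9] diff [ 1.9 -0.1]
long_dish container [475.8 -89.6] cover [477.3 -90.3] diff [ 1.5 -0.6]
square_dish container [644.8 282.8] cover [646.8 284.1] diff [2.  1.3]
```

Every cover is within about 2.5 mm of its container's centre and seated at the right height, so I'm handing in.

```bash
python3 -c "
from rig import r
print(r.job_done())"
```

```text
the job is handed in; nothing more can be done
None
```

All four covers are on their own containers, measured within about 2.5 mm of centre and lying flat, both bottles are still standing, and the job is handed in, though the hand-in call returned no verdict.

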